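# Show a sanded ball to the raking light

### The arm

A 6-joint arm with a two-finger parallel gripper is mounted at the origin on the work surface. World frame = base frame: x ahead of the robot, y to its left, z up, the work surface at z = 0. Lengths are in mm, angles in rad, forces in N, time in s.
With the tool pointing down it reaches from about 300 to 775 mm from the base axis. Payload 14.6 kg.
Tool frame: the origin (TCP) lies at the very end of the fingers, on their centre line; the grasp point (between the pads) lies 19 mm behind it (manip.grip_point_offset is the distance from the TCP to the grasp point, in mm); z points along the fingers, y is the line along which they close (so a half turn about z gives the same grasp; the last joint's range is limited). The gripper opens to 94 mm and grips with 3 to 60 N. Pads are 16 mm wide; open, the fingers measure 119 mm over their backs; the gripper's body (75 mm by 177 mm) begins 78 mm behind the grasp point.
Start: joints at [1.253, 0.3, 1.521, -0, 1.321, -0.067], TCP at [136.496, 532.783, 205.446] pointing down, gripper open.
Joint ranges: [-3.03, 3.03], [-0.79, 2.21], [0.23, 2.52], [-1.04, 4.18], [0, 3.07], [-2.55, 2.55]. Speed limits (rad/s): [2.22, 2.22, 2.57, 3.14, 3.14, 3.14].

### API

Orientations are given as [roll, pitch, yaw] about the fixed x, y, z axes, in that order (R = Rz(yaw) Ry(pitch) Rx(roll)).
In Python, from cell import telemetry, eyes, manip gives the robot as it stands.
- The arm moves only by the tool play_rows, never from a script. Its arguments are lists of equal length, an entry for each row: "translation": the shift along the world's x, y, z in m, a list of three; "yaw": the turn about the world's z in rad. A call has 1 to 12 rows; each row is the pose to reach, as a shift and turn from the pose commanded when the call began; what a row does not reach only later rows make up. A row lasts 1/8 s, in which the tool goes at most 62.5 mm and 10.7 degrees, less where a joint would pass 70% of its speed; a pose out of reach is approached as far as the arm can. A call with a gripper value outside its range is refused whole. "hand" is the opening, from 0 (shut) to 1 (fully open), set as the call begins (left out, the last holds). The fingers move at their own pace and stop on an object; "force" is the grip in N (left out, the last holds). Time passes only in rows, so rows that repeat a pose let the fingers close. It gives the time, the measured TCP pose, the force, the opening and the grip force at its end, in the units of the state.
- telemetry.read_state(): the state, without advancing time (a new reading comes with each control period).
- eyes.camera(name): name is "scene" or "side" or "wrist"; returns a dict with "pixels" (384x512x3 uint8, red, green, blue), "fx", "fy", "cx", "cy" (pixels), "cam_to_world" (4x4, takes a point from camera to world coordinates); the wrist camera has in their place "T_tool_cam" (4x4, takes a point from camera to tool coordinates, whose origin is the TCP and whose axes are the flange's). Camera axes: x right, y up, looking along -z (the intrinsics and any distortion apply to the point x, -y, -z); pixel columns grow to the right and rows downward; lengths in mm; the calibration is good to about 2 mm. A picture is of the moment at which its call begins: read the wrist's pose just before it. There is no depth.
- manip.sign_off(): hands the job in; it is judged then, once.
The state is a dict: "clock": time; "joints": joint angles; "qd": joint speeds; "effort": joint torques, N m; "eef_pos": TCP position; "eef_rot": TCP orientation; "wrist_force": force on the tool from outside, world axes, zero at the start; "moment": the same for the moment, N m; "finger_gap": finger opening in mm; "finger_force": force on a finger pad.
Only numpy, scipy, OpenCV 4.12 (cv2) and the standard library are available. Lean on these libraries where they do the work, as an engineer would, in place of code of your own. Each camera call takes 0.05 s, during which the arm holds its last target. There are 200 camera calls.

### The job

Check the sanding of the dark walnut ball in the raking light: pick its dish up by the handle and hold it so that the ball is about 20 cm in front of the middle of the lamp's glass, with the handle square (crosswise) to the beam, still for a second; then, there in the light, turn the dish a quarter turn so that its handle points straight away from the lamp, and finish still holding it there, still and with nothing else bearing it. Keep the dish level and the ball resting in the middle of it, inside the dark ring, the whole time, never touch the ball, and leave everything else where it is.

Things in the scene. Friction and masses are not known exactly. Their poses are not given: they have to be found in the camera images.
- dish: turned round dish of reddish-brown wood, 144 mm across, with one straight wooden handle, about 0.18 kg; it stands loose on the bench on a foot 90 mm across. Origin: centre of its underside; z up; the handle points along its -x
- dish_grip (a point): the place to take it: middle of the handle's section, 125 mm from the dish's axis and 25 mm above its underside; axes as the dish's. The handle is a level bar 20 mm wide and 22 mm high, from 67 to 185 mm from the dish's axis, with a dark end cap, 14 mm clear of the bench
- dish_centre (a point): lowest point of the dish's hollow, on its axis, 12 mm above its underside; axes as the dish's. The hollow rises at 6 degrees to a dark ring of 26 mm radius, then at 13 degrees to the edge, 24 mm above the underside, with no raised rim
- ball: dark walnut ball, 45 mm across, 32 g, lying loose in the middle of the dish (its origin lies on its surface and turns with it: use ball_center)
- ball_center (a point): centre of the walnut ball; 23 mm above dish_centre when it rests in the middle
- lamp: yellow LED work light, fixed, at the right of the bench: head 200 mm wide and 150 mm high on a dark tube stand 240 mm wide and 220 mm deep, 260 mm high in all with its carrying handle. Origin: on the bench below the head; the beam goes out level along its -x
- lamp_glass (a point): middle of the lamp's front glass, 150 mm above the bench; its axes are the lamp's, so the beam runs along its -x
- oil_tin: round tin with a green label, 86 mm across, 120 mm high, loose; origin under its centre
- glue: yellow glue bottle, 60 mm across, 190 mm high, loose; origin under its centre
- tape: roll of yellow masking tape lying flat, 100 mm across, 24 mm high, loose; origin under its centre
- block: cork sanding block 115 x 68 x 37 mm, loose; origin under its centre, long side along its x
- brush: flat brush lying on the bench, about 200 mm long along its x, loose
- stand: wooden ring 52 mm across and 14 mm high, loose, carrying a pale wooden ball of 45 mm that is not part of the job; origin under its centre

How it is judged:
By the outcome, as a careful person would: the job done as asked, in the order asked, and still so for the second after the job is handed in, while the arm keeps its last pose, push and grip.
It also fails if it takes over 72 s, if anything falls off the work surface, if the arm or the gripper's body presses on something with over 40 N, if the wrist force passes 120 N, or if a joint passes its speed limit or range.

## Working session

There is one attempt and no reset: what is moved stays moved. The work goes in short steps, Python scripts to look and compute and a tool call to move; the robot and the scene stay as the last step left them, time stands still between calls to the robot, and variables do not carry over. Pictures are saved under pics/ and viewed, at most 10 in all, crops included, and the job is handed in when it is done.

Besides the shell and the picture viewer there is one more tool, called after "Call:" by a JSON object that holds its "op" and its "data". play_rows: Moves the arm, as the interface text tells. Its arguments: {"type":"object","properties":{"translation":{"type":"array","items":{"type":"array","items":{"type":"number"}}},"yaw":{"type":"array","items":{"type":"number"}},"hand":{"type":"number"},"force":{"type":"number"}},"required":["translation","yaw"]}

```bash
mkdir -p pics
cat > h.py <<'E'
import numpy as np, cv2, json
from cell import telemetry, eyes, manip
def snap(n,f):
    s=telemetry.read_state(); c=eyes.camera(n)
    cv2.imwrite('pics/'+f,c['pixels'][:,:,::-1]); np.save('pics/'+f+'.npy',{**c,'state':s},allow_pickle=True); return c
def load(f): return np.load('pics/'+f+'.npy',allow_pickle=True).item()
def ray(c,u,v):
    K=np.array([[c['fx'],0,c['cx']],[0,c['fy'],c['cy']],[0,0,1.]])
    d=c.get('dist',c.get('distortion'))
    p=cv2.undistortPoints(np.array([[[u,v]]],float),K,None if d is None else np.array(d,float))[0,0]
    T=np.array(c['cam_to_world']); return T[:3,3],T[:3,:3]@np.array([p[0],-p[1],-1])
def at(c,u,v,z):
    o,d=ray(c,u,v); return o+d*(z-o[2])/d[2]
def proj(c,P):
    T=np.linalg.inv(np.array(c['cam_to_world'])); q=T[:3,:3]@np.array(P,float)+T[:3,3]
    K=np.array([[c['fx'],0,c['cx']],[0,c['fy'],c['cy']],[0,0,1.]])
    d=c.get('dist',c.get('distortion'))
    return cv2.projectPoints(np.array([[q[0],-q[1],-q[2]]]),np.zeros(3),np.zeros(3),K,None if d is None else np.array(d,float))[0][0,0]
E
python3 - <<'E'
from h import *
for n in ('scene','side'):
    c=snap(n,n+'0.png'); print({k:(v if np.size(v)<20 else '') for k,v in c.items()})
a=[cv2.imread(f'pics/{n}0.png') for n in ('scene','side')]
print(telemetry.read_state())
E
```

```text
{'pixels': '', 'fx': 447.38875408539366, 'fy': 447.38875408539366, 'cx': 259.2854693479828, 'cy': 195.34720609360653, 'cam_to_world': array([[-8.33031031e-01, -3.49584125e-01,  4.28777612e-01,
         1.10414682e+03],
       [ 5.53162366e-01, -5.14552561e-01,  6.55169489e-01,
         7.75147357e+02],
       [-8.40823452e-03,  7.82960153e-01,  6.22015032e-01,
         8.70188516e+02],
       [ 0.00000000e+00,  0.00000000e+00,  0.00000000e+00,
         1.00000000e+00]])}
{'pixels': '', 'fx': 365.3095755212815, 'fy': 365.3095755212815, 'cx': 252.87324096575682, 'cy': 184.93818299527018, 'cam_to_world': array([[-8.20692966e-01,  4.29476324e-01, -3.76846311e-01,
         2.03978955e+02],
       [-5.71142300e-01, -6.35234052e-01,  5.19878998e-01,
         5.17478873e+02],
       [-1.61098883e-02,  6.41893906e-01,  7.66624213e-01,
         9.44445506e+02],
       [ 0.00000000e+00,  0.00000000e+00,  0.00000000e+00,
         1.00000000e+00]])}
{'clock': 0.1, 'joints': array([ 1.25341350e+00,  3.00422277e-01,  1.52150361e+00, -4.63297185e-06,
        1.32067198e+00, -6.66082471e-02]), 'qd': array([ 0.00091974,  0.0010995 , -0.00266108, -0.00067488, -0.00111675,
       -0.00011177]), 'effort': array([ 7.44004956e-05, -5.32637823e+01, -3.53288090e+01,  7.09232851e-02,
        2.34537944e-02, -5.73966099e-05]), 'eef_pos': array([136.42379158, 532.58243925, 204.94587591]), 'eef_rot': array([-3.14058937e+00, -6.24281797e-05,  2.89081919e+00]), 'wrist_force': array([0.60360086, 0.22131672, 0.14034675]), 'moment': array([ 0.00861244, -0.01837504,  0.01056088]), 'finger_force': 0.0, 'finger_gap': 93.76441780316561}
```

View pics/scene0.png

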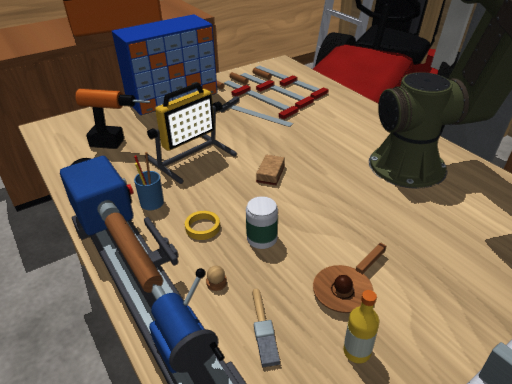

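View pics/side0.png

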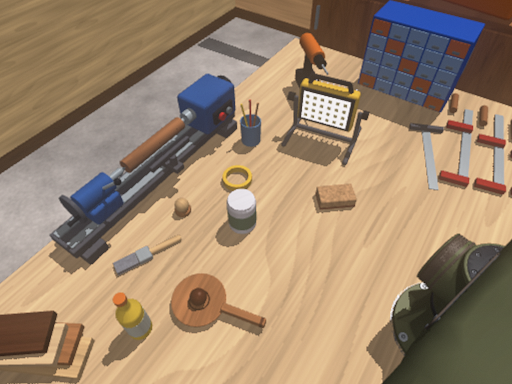

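The scene picture shows the dish at about (343,288) with its handle end at (385,247), the lamp glass at about (190,121), and the tin, tape, block, brush, glue and pale ball. In the side picture the dish is at (198,300), its handle end at (263,322) and the lamp glass at (327,107).

Run:
```python
from h import *
from scipy.optimize import least_squares
s,d=load('scene0.png'),load('side0.png')
def tri(a,b):
    L=[ray(s,*a),ray(d,*b)]
    A=np.zeros((3,3));B=np.zeros(3)
    for o,v in L:
        v=v/np.linalg.norm(v);M=np.eye(3)-np.outer(v,v);A+=M;B+=M@o
    return np.linalg.solve(A,B)
for n,a,b in [('ball',(343,286),(199,297)),('glass',(190,121),(327,107)),('pale',(217,278),(182,207))]: print(n,tri(a,b).round())
for n,a,b,z in [('handle end top',(385,247),(263,320),36),('tin top',(262,206),(241,200),120),('tape',(202,226),(237,177),12),('glue cap',(369,297),(121,299),190),('block',(271,168),(336,196),30),('pencil pot',(149,190),(250,130),40)]: print(n,at(s,*a,z).round(),at(d,*b,z).round())
# enlarged crops
def crop(n,x0,y0,w,h,k): return cv2.resize(cv2.imread(f'pics/{n}0.png')[y0:y0+h,x0:x0+w],None,fx=k,fy=k,interpolation=cv2.INTER_CUBIC)
A=crop('scene',300,235,100,75,4);B=crop('side',165,265,100,75,4);C=crop('scene',140,75,100,75,4);D=crop('side',285,70,100,75,4)
cv2.imwrite('pics/c1.png',np.vstack([np.hstack([A,B]),np.hstack([C,D])]))
```

```text
ball [552. 291.  29.]
glass [ 579. -441.  153.]
pale [788.  94.  23.]
handle end top [378. 261.  36.] [381. 245.  36.]
tin top [606.  26. 120.] [605.  23. 120.]
tape [ 725. -104.   12.] [ 727. -114.   12.]
glue cap [635. 434. 190.] [627. 427. 190.]
block [ 414. -208.   30.] [ 409. -213.   30.]
pencil pot [ 795. -309.   40.] [ 809. -307.   40.]
```

View pics/c1.png

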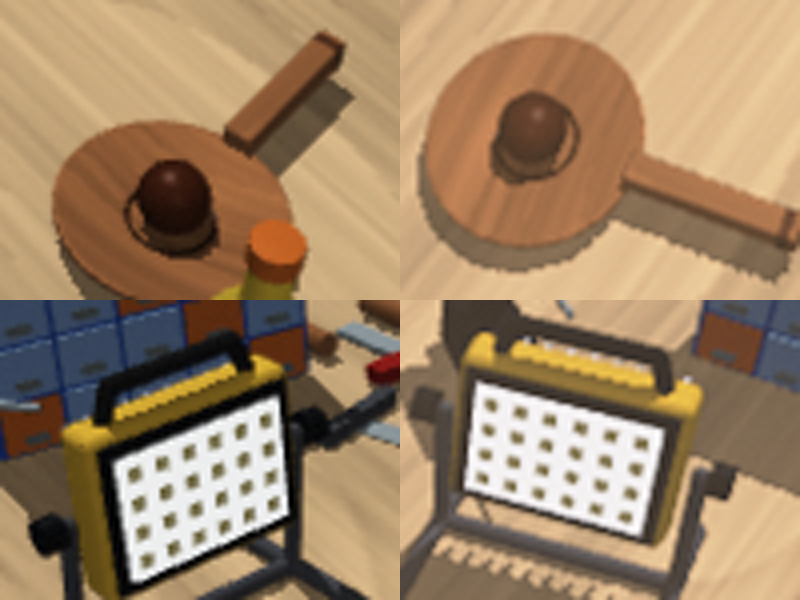

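The crops show the rim ellipse, the handle with its dark cap, and the four corners of the lamp glass clearly in both views. The ball lies in the ring. I'll fit poses to these points.

```bash
cat >> h.py <<'E'
def tri2(s,d,a,b):
    A=np.zeros((3,3));B=np.zeros(3)
    for o,v in (ray(s,*a),ray(d,*b)):
        v=v/np.linalg.norm(v);M=np.eye(3)-np.outer(v,v);A+=M;B+=M@o
    return np.linalg.solve(A,B)
E
python3 - <<'E'
from h import *
from scipy.optimize import least_squares
s,d=load('scene0.png'),load('side0.png')
S=[(168,115),(211.75,98.25),(212.5,130),(173,146.25)];D=[(303.75,90),(351.25,101.25),(347.5,130),(300.75,117.5)]
P=np.array([tri2(s,d,a,b) for a,b in zip(S,D)]);print(P.round(),P.mean(0).round(1))
h=(P[1]+P[2]-P[0]-P[3])/2; v=(P[0]+P[1]-P[2]-P[3])/2; print('h',h.round(1),np.linalg.norm(h),'v',v.round(1),np.linalg.norm(v))
b=np.array([h[1],-h[0]]);b/=np.linalg.norm(b);print('normal',b,np.degrees(np.arctan2(b[1],b[0])))
es=[(300+x/4,235+y/4) for x,y in [(54,200),(100,137),(160,120),(215,137),(265,165),(290,205)]]
ed=[(165+x/4,265+y/4) for x,y in [(25,145),(57,70),(137,33),(210,65),(243,140),(215,220),(130,246),(60,215)]]
E=[at(s,*p,24)[:2] for p in es]+[at(d,*p,24)[:2] for p in ed]
r=least_squares(lambda x:[np.hypot(*(e-x))-72 for e in E],[552,291]);print('dish',r.x,r.fun.round(1))
for nm,E1 in (('s',E[:6]),('d',E[6:])): print(nm,least_squares(lambda x:[np.hypot(*(e-x))-72 for e in E1],[552,291]).x)
for c,p in ((s,(300+333/4,235+39/4)),(d,(165+397/4,265+215/4)),(s,(300+240/4,235+138/4)),(d,(165+240/4,265+165/4))):
    q=at(c,*p,36)[:2]; w=q-r.x; print(q.round(1),np.hypot(*w).round(1),np.degrees(np.arctan2(w[1],w[0])).round(1))
print('ball',tri2(s,d,(300+175/4,235+195/4),(165+133/4,265+128/4)))
E
```

```text
[[ 660. -414.  209.]
 [ 498. -431.  216.]
 [ 494. -452.   85.]
 [ 659. -413.   95.]] [ 578.  -427.6  151. ]
h [-163.4  -28.    -1.3] 165.8277277110455 v [  2.3   9.2 122.7] 123.02106636148655
normal [-0.16875383  0.98565823] 99.71537192315297
dish [551.55034524 293.08678208] [-2.3 -4.3 -0.3 -4.3 -0.1  0.6 -1.5  1.8  2.6 -3.  -0.3  5.8 -2.5 -7.1]
s [552.23585637 296.38038395]
d [551.03810948 291.06811593]
[375.4 252.8] 180.7 -167.1
[379.8 241. ] 179.5 -163.1
[486.1 282.2] 66.3 -170.6
[479.6 271.1] 75.3 -163.0
ball [550.70316831 292.68259752  36.82867918]
```

Call:
{"op": "play_rows", "data": {"translation": [[0.03, -0.027, 0], [0.07, -0.064, 0], [0.11, -0.1, 0], [0.15, -0.137, 0], [0.19, -0.174, 0], [0.23, -0.21, 0], [0.265, -0.243, 0], [0.288, -0.264, 0], [0.294, -0.27, 0], [0.294, -0.27, 0], [0.294, -0.27, 0]], "yaw": [0.05, 0.12, 0.2, 0.28, 0.36, 0.42, 0.47, 0.495, 0.495, 0.495, 0.495], "hand": 0.7, "force": 60}}

```text
clock: 1.48
eef_pos: [429.8, 263.5, 205.4]
eef_rot: [3.141, -0.0, -2.897]
wrist_force: [0.8, -0.4, 0.2]
finger_gap: 65.7
finger_force: 0.0
```

Run:
```python
from h import *
c=snap('wrist','w1.png'); print({k:v for k,v in c.items() if k!='pixels'}); s=load('w1.png')['state'];print(s['eef_pos'],s['eef_rot'],s['joints'])
```

```text
{'fx': 271.8577273083667, 'fy': 271.8577273083667, 'cx': 256.1838781496612, 'cy': 185.5325606808737, 'T_tool_cam': array([[ 3.93293403e-04,  9.64739788e-01,  2.63205220e-01,
         7.72573766e+01],
       [ 9.99999548e-01, -1.51703359e-04, -9.38199322e-04,
         1.39364733e-02],
       [-8.65189098e-04,  2.63205470e-01, -9.64739411e-01,
        -1.78882016e+02],
       [ 0.00000000e+00,  0.00000000e+00,  0.00000000e+00,
         1.00000000e+00]])}
[429.79056256 263.51257406 205.40455533] [ 3.14149452e+00 -2.26320919e-04 -2.89664498e+00] [ 4.77267692e-01  1.97805110e-01  1.64848753e+00  1.53376872e-04
  1.29549766e+00 -1.33851800e+00]
```

View pics/w1.png

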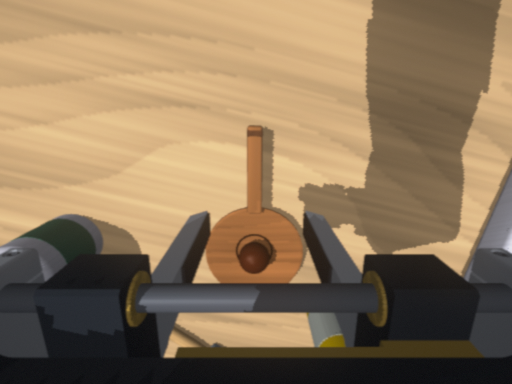

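The wrist view shows the handle running from its cap at (255,127) to its root at (255,212). The rim spans columns 207–303 and the ring sits at about (254,251). The ball is in the ring and the fingers straddle the handle.

```bash
cat >> h.py <<'E'
from scipy.spatial.transform import Rotation as Ro
def w2(c):
    s=c['state'];T=np.eye(4);T[:3,:3]=Ro.from_euler('xyz',s['eef_rot']).as_matrix();T[:3,3]=s['eef_pos']
    return {**c,'cam_to_world':T@np.array(c['T_tool_cam'])}
E
python3 - <<'E'
from h import *
from scipy.optimize import least_squares
c=w2(load('w1.png'))
img=c['pixels'].astype(int); 
# handle columns by row: reddish-brown mask
hsv=cv2.cvtColor(c['pixels'],cv2.COLOR_RGB2HSV); 
pts=[]
for v in range(140,206,6):
    row=hsv[v,225:290]; m=(row[:,1]>125)&(row[:,2]>90)
    x=np.where(m)[0]+225; 
    if len(x): q=at(c,x.mean(),v,36); pts.append(q[:2]); print(v,x.min(),x.max(),q[:2].round(1))
pts=np.array(pts);w=np.linalg.svd(pts-pts.mean(0))[2][0];print('handle az',np.degrees(np.arctan2(w[1],w[0])),pts.mean(0))
E0=[at(c,u,v,24)[:2] for u,v in [(207,250),(303,248),(254,207),(220,220),(289,220)]]
r=least_squares(lambda x:[np.hypot(*(e-x))-72 for e in E0],[552,291]);print(r.x,r.fun.round(1))
e=at(c,255,126,36)[:2];print('end',e,np.linalg.norm(e-r.x))
print('ball proj',proj(c,[*r.x,35]), 'ball at z35',at(c,254.5,258,35))
E
```

```text
140 247 261 [389.4 250.9]
146 247 261 [396.8 252.8]
152 247 261 [404.3 254.6]
158 247 261 [411.8 256.5]
164 247 261 [419.4 258.4]
170 247 261 [427.2 260.3]
176 248 261 [434.8 262.9]
182 248 261 [442.7 264.8]
188 248 261 [450.7 266.8]
194 248 261 [458.8 268.8]
200 248 261 [467.  270.9]
handle az 14.588827765172274 [427.55602096 260.69370888]
[550.90731711 292.27847388] [-1.5 -1.   0.3  0.3 -0.4]
end [372.2475635 247.9488017] 184.07723214918286
ball proj [254.87603668 257.13481085] ball at z35 [552.38450377 292.08983668  35.        ]
```

Call:
{"op": "play_rows", "data": {"translation": [[0, -0.001, -0.02], [0, -0.002, -0.05], [0, -0.0022, -0.085], [0, -0.0022, -0.12], [0, -0.0022, -0.15], [0, -0.0022, -0.17], [0, -0.0022, -0.185], [0, -0.0022, -0.194], [0, -0.0022, -0.198], [0, -0.0022, -0.198], [0, -0.0022, -0.198]], "yaw": [0.005, 0.007, 0.007, 0.007, 0.007, 0.007, 0.007, 0.007, 0.007, 0.007, 0.007]}}

```text
clock: 2.9
eef_pos: [430.8, 260.7, 8.0]
eef_rot: [3.141, 0.001, -2.89]
wrist_force: [0.3, -0.3, -0.1]
finger_gap: 65.9
finger_force: 0.0
```

Call:
{"op": "play_rows", "data": {"translation": [[0, 0, 0], [0, 0, 0], [0, 0, 0], [0, 0, 0]], "yaw": [0, 0, 0, 0], "hand": 0.28, "force": 10}}

```text
clock: 3.4
eef_pos: [430.5, 260.6, 7.5]
eef_rot: [3.142, 0.0, -2.89]
wrist_force: [0.3, 0.4, 0.4]
finger_gap: 29.3
finger_force: 0.0
```

Call:
{"op": "play_rows", "data": {"translation": [[0, 0, 0], [0, 0, 0], [0, 0, 0], [0, 0, 0], [0, 0, 0], [0, 0, 0]], "yaw": [0, 0, 0, 0, 0, 0], "hand": 0.0, "force": 10}}

```text
clock: 4.15
eef_pos: [430.5, 260.5, 7.4]
eef_rot: [-3.142, -0.0, -2.89]
wrist_force: [0.4, -0.6, 0.2]
finger_gap: 20.1
finger_force: 10.0
```

Call:
{"op": "play_rows", "data": {"translation": [[0, 0, 0], [0, 0, 0], [0, 0, 0], [0, 0, 0]], "yaw": [0, 0, 0, 0], "force": 55}}

```text
clock: 4.65
eef_pos: [430.5, 260.6, 7.4]
eef_rot: [-3.142, -0.0, -2.89]
wrist_force: [0.1, -1.5, 0.0]
finger_gap: 19.5
finger_force: 55.0
```

Run:
```python
from h import *
c=snap('wrist','w2.png'); s=load('w2.png')['state'];print(s['eef_pos'],s['eef_rot'],s['finger_gap'],s['finger_force'],s['wrist_force'],s['moment'],s['clock'])
```

```text
[430.48630965 260.56573838   7.43050746] [-3.14155420e+00 -4.08977030e-05 -2.89036821e+00] 19.51871144272632 54.974706172943115 [ 0.13103534 -1.53638568  0.02573596] [-0.211791   -0.06570408 -0.12640033] 4.65
```

View pics/w2.png

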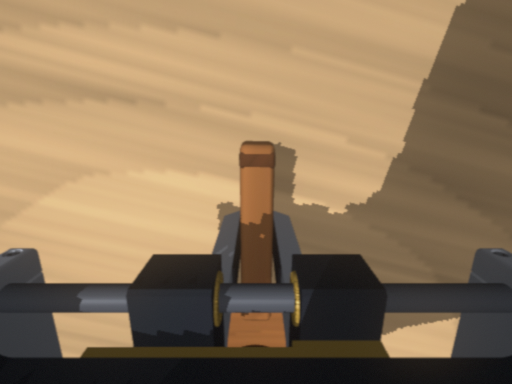

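The wrist picture shows the fingers closed on the handle, which runs along column 257 with its cap at row 150. I'll lift gently next.

Call:
{"op": "play_rows", "data": {"translation": [[0, 0, 0.0005], [0, 0, 0.0015], [0, 0, 0.003], [0, 0, 0.006], [0, 0, 0.01], [0, 0, 0.014], [0, 0, 0.018], [0, 0, 0.022], [0, 0, 0.026], [0, 0, 0.0285], [0, 0, 0.03], [0, 0, 0.03]], "yaw": [0, 0, 0, 0, 0, 0, 0, 0, 0, 0, 0, 0], "force": 60}}

```text
clock: 6.2
eef_pos: [430.5, 260.6, 37.5]
eef_rot: [-3.142, 0.0, -2.89]
wrist_force: [-0.9, 0.6, -2.1]
finger_gap: 19.3
finger_force: 60.0
```

Run:
```python
from h import *
snap('scene','s2.png');snap('side','d2.png')
s=telemetry.read_state();print(s['eef_pos'],s['finger_gap'],s['wrist_force'],s['moment'])
def crop(n,x0,y0,w,h,k): return cv2.resize(cv2.imread(f'pics/{n}.png')[y0:y0+h,x0:x0+w],None,fx=k,fy=k,interpolation=cv2.INTER_CUBIC)
cv2.imwrite('pics/c2.png',np.hstack([crop('s2',290,210,100,110,4),crop('d2',160,240,100,110,4)]))
```

```text
[430.42918612 260.55944677  37.33208662] 19.844875363747814 [ 0.05052356 -0.89598284 -2.01625112] [ 0.02412968  0.25730562 -0.04304411]
```

View pics/c2.png

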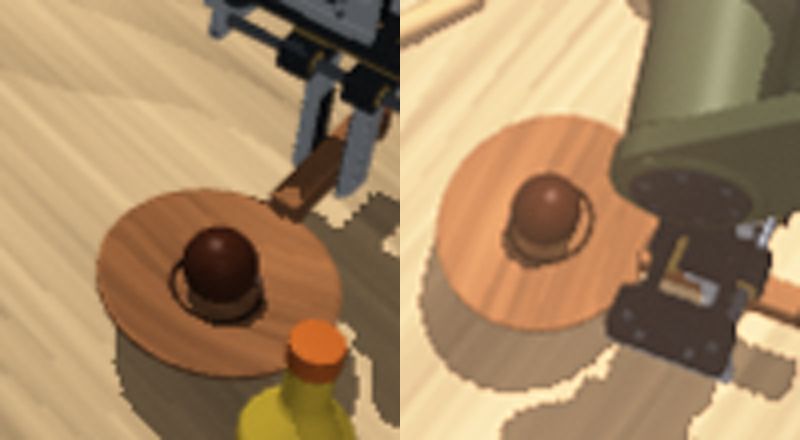

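The dish hangs freely and the ball is in its ring. I'll check the level by fitting the rim.

```bash
cat >> h.py <<'E'
def rimfit(views,g,fixz=None):
    # views: list of (cam, [(u,v)..]); circle R=72 with tilt; returns x,y,z,tiltx,tilty(deg)
    from scipy.optimize import least_squares
    t=np.linspace(0,2*np.pi,181)
    def f(p):
        R=Ro.from_rotvec([p[3],p[4],0]).as_matrix();C=np.c_[72*np.cos(t),72*np.sin(t),0*t]@R.T+p[:3]
        o=[]
        for c,pts in views:
            cont=np.array([proj(c,q) for q in C],np.float32)
            o+=[cv2.pointPolygonTest(cont.reshape(-1,1,2),(float(u),float(v)),True) for u,v in pts]
        return np.r_[o,(p[:3]-g)/10,p[3:]*5]
    r=least_squares(f,[*g,0,0],x_scale=[1,1,1,.01,.01],diff_step=1e-4);return r.x[:3],np.degrees(r.x[3:]),r.fun.round(2)
E
python3 - <<'E'
from h import *
s,d=load('s2.png'),load('d2.png')
S=[(290+x/4,210+y/4) for x,y in [(97,270),(130,213),(205,189),(265,200),(342,290),(330,330),(215,378),(140,345)]]
D=[(160+x/4,240+y/4) for x,y in [(37,225),(65,150),(100,122),(165,114),(215,132),(140,330),(75,300),(45,255),(190,318)]]
w=np.radians(14.4)
g=np.array([430.5+125*np.cos(w),260.6+125*np.sin(w),37.4+19-25+24])
print(g);print(rimfit([(s,S),(d,D)],g))
print('ball',tri2(s,d,(290+220/4,210+264/4),(160+145/4,240+209/4)))
s0,d0=load('scene0.png'),load('side0.png')
es=[(300+x/4,235+y/4) for x,y in [(54,200),(100,137),(160,120),(215,137),(265,165),(290,205)]]
ed=[(165+x/4,265+y/4) for x,y in [(25,145),(57,70),(137,33),(210,65),(243,140),(215,220),(130,246),(60,215)]]
print(rimfit([(s0,es),(d0,ed)],np.array([551,292,24.])))
E
```

```text
[551.57289514 291.6862359   55.4       ]
(array([551.59111655, 291.60397384,  53.18433719]), array([ 0.33285615, -0.02128449]), array([ 1.3 ,  1.9 ,  0.58, -0.15, -1.1 , -0.82, -1.57,  0.  ,  0.39,
       -1.44, -1.9 , -0.24,  0.56,  0.39,  2.5 ,  1.92,  0.32,  0.  ,
       -0.01, -0.22,  0.03, -0.  ]))
ball [551.7636469  293.38845838  65.96075321]
(array([550.8557901 , 291.79123455,  21.64826636]), array([0., 0.]), array([ 1.14,  1.34, -0.14,  0.98, -0.32, -0.61, -0.13, -1.16, -1.06,
        1.39,  0.71, -1.76,  1.11,  2.55, -0.01, -0.02, -0.24,  0.  ,
        0.  ]))
```

Run:
```python
from h import *
from scipy.optimize import least_squares
s,d=load('scene0.png'),load('side0.png')
obs=[]
for c,(x0,y0,x1,y1) in ((s,(160,90,222,155)),(d,(290,80,362,140))):
    p=c['pixels'][y0:y1,x0:x1]; m=((p.min(2)>205)*255).astype(np.uint8); m=cv2.morphologyEx(m,cv2.MORPH_CLOSE,np.ones((7,7)))
    k=max(cv2.findContours(m,0,1)[0],key=cv2.contourArea); h=cv2.convexHull(k).reshape(-1,2)
    # fit 4 lines to hull contour by approx then line fit
    q=cv2.approxPolyDP(k,5,True).reshape(-1,2)
    K=k.reshape(-1,2).astype(float); n=len(q); L=[]
    print(q+[x0,y0])
    for i in range(n):
        a,b=q[i].astype(float),q[(i+1)%n].astype(float);u=(b-a)/np.linalg.norm(b-a)
        r=K-a;t=r@u;e=abs(r[:,0]*u[1]-r[:,1]*u[0]);z=K[(t>3)&(t<np.linalg.norm(b-a)-3)&(e<2)]
        vx,vy,px,py=cv2.fitLine(z.astype(np.float32),2,0,.01,.01).ravel();L.append((vx,vy,px,py))
    C=[]
    for i in range(n):
        A=L[i-1];B=L[i];t=np.linalg.solve([[A[0],-B[0]],[A[1],-B[1]]],[B[2]-A[2],B[3]-A[3]]);C.append((A[2]+t[0]*A[0]+x0,A[3]+t[0]*A[1]+y0))
    C=np.array(C);cen=C.mean(0);l=C[C[:,0]<cen[0]];r=C[C[:,0]>cen[0]];l=l[l[:,1].argsort()];r=r[r[:,1].argsort()]
    o=np.array([l[0],r[0],r[1],l[1]]);print(o.round(1));obs.append(o)
def f(p,full=False):
    x,y,a,w,h,z=p; u=np.array([-np.cos(a),-np.sin(a),0])  # to the right as seen from front
    P=[np.array([x,y,z])+i*u*w/2+np.array([0,0,j*h/2]) for i,j in ((-1,1),(1,1),(1,-1),(-1,-1))]
    return np.r_[np.concatenate([[proj(c,q)-o for q,o in zip(P,O)] for c,O in zip((s,d),obs)]).ravel(),(z-150)/3]
for sub in ('all',):
    r=least_squares(f,[578,-428,.17,165,123,150]);print(r.x.round(2),'beam deg',90+np.degrees(r.x[2]),r.fun.round(1))
    cov=np.linalg.inv(r.jac.T@r.jac);print('sd@0.5px',(.5*np.sqrt(np.diag(cov))).round(3))
```

```text
[[208 100]
 [169 116]
 [173 144]
 [211 128]]
[[169.1 115.5]
 [208.5  99.5]
 [210.8 127.9]
 [173.6 144.6]]
[[304  91]
 [302 116]
 [344 127]
 [349 102]]
[[304.4  90.9]
 [349.6 102.5]
 [343.9 127.4]
 [301.3 115.8]]
[ 5.8114e+02 -4.2779e+02  1.8000e-01  1.5455e+02  1.0592e+02  1.5265e+02] beam deg 100.04253642015915 [-0.4 -0.2 -0.6 -0.2 -0.3 -0.2 -0.4 -0.2 -0.   0.6  0.1  0.6  0.1  0.6
  0.3  0.7  0.9]
sd@0.5px [0.619 1.295 0.011 1.277 1.379 0.905]
```

Call:
{"op": "play_rows", "data": {"translation": [[0, 0, 0.003], [0, 0, 0.009], [0, 0, 0.018], [0, 0, 0.03], [0, 0, 0.046], [0, 0, 0.064], [0, 0, 0.082], [0, 0, 0.097], [0, 0, 0.11], [0, 0, 0.119], [0, 0, 0.125], [0, 0, 0.128]], "yaw": [0, 0, 0, 0, 0, 0, 0, 0, 0, 0, 0, 0]}}

```text
clock: 7.8
eef_pos: [430.4, 260.6, 165.5]
eef_rot: [-3.142, -0.0, -2.89]
wrist_force: [0.3, 0.2, -1.8]
finger_gap: 19.6
finger_force: 60.0
```

Call:
{"op": "play_rows", "data": {"translation": [[0, -0.003, 0], [0, -0.009, 0], [0, -0.018, 0], [0, -0.03, 0], [-0.001, -0.046, 0], [-0.001, -0.064, 0], [-0.001, -0.082, 0], [-0.0015, -0.097, 0], [-0.0015, -0.11, 0], [-0.002, -0.119, 0], [-0.002, -0.125, 0], [-0.002, -0.128, 0]], "yaw": [0, -0.001, -0.002, -0.004, -0.007, -0.01, -0.012, -0.014, -0.016, -0.018, -0.019, -0.019]}}

```text
clock: 9.3
eef_pos: [428.5, 132.4, 165.4]
eef_rot: [3.142, -0.0, -2.909]
wrist_force: [-0.7, -0.1, -2.5]
finger_gap: 19.8
finger_force: 60.0
```

Call:
{"op": "play_rows", "data": {"translation": [[0, -0.003, 0], [0, -0.009, 0], [0, -0.018, 0], [0, -0.03, 0], [-0.001, -0.046, 0], [-0.001, -0.064, 0], [-0.001, -0.082, 0], [-0.0015, -0.097, 0], [-0.0015, -0.11, 0], [-0.002, -0.119, 0], [-0.002, -0.125, 0], [-0.002, -0.128, 0]], "yaw": [0, -0.001, -0.002, -0.004, -0.007, -0.01, -0.012, -0.014, -0.016, -0.018, -0.019, -0.019]}}

```text
clock: 10.8
eef_pos: [426.5, 4.4, 165.4]
eef_rot: [3.142, -0.0, -2.928]
wrist_force: [-0.1, 1.1, -2.3]
finger_gap: 19.6
finger_force: 60.0
```

Call:
{"op": "play_rows", "data": {"translation": [[0, -0.003, 0], [0, -0.009, 0], [0, -0.018, 0], [0, -0.03, 0], [-0.001, -0.046, 0], [-0.001, -0.064, 0], [-0.001, -0.082, 0], [-0.0015, -0.097, 0], [-0.0015, -0.11, 0], [-0.002, -0.119, 0], [-0.002, -0.125, 0], [-0.002, -0.128, 0]], "yaw": [0, -0.001, -0.002, -0.004, -0.007, -0.01, -0.012, -0.014, -0.016, -0.018, -0.019, -0.019]}}

```text
clock: 12.3
eef_pos: [424.5, -123.6, 165.4]
eef_rot: [3.142, -0.0, -2.947]
wrist_force: [0.1, 0.0, -1.6]
finger_gap: 19.5
finger_force: 60.0
```

Call:
{"op": "play_rows", "data": {"translation": [[0, -0.003, 0], [0, -0.009, 0], [0, -0.018, 0], [0, -0.03, 0], [-0.001, -0.046, 0], [-0.001, -0.064, 0], [-0.001, -0.082, 0], [-0.0015, -0.097, 0], [-0.0015, -0.11, 0], [-0.002, -0.119, 0], [-0.002, -0.125, 0], [-0.002, -0.128, 0]], "yaw": [0, -0.001, -0.002, -0.004, -0.007, -0.01, -0.012, -0.014, -0.016, -0.018, -0.019, -0.019]}}

```text
clock: 13.8
eef_pos: [422.5, -251.6, 165.4]
eef_rot: [3.142, -0.0, -2.966]
wrist_force: [0.1, 0.4, -2.7]
finger_gap: 19.6
finger_force: 60.0
```

Call:
{"op": "play_rows", "data": {"translation": [[0, 0, -0.001], [0, 0, -0.003], [0, 0, -0.006], [0, 0, -0.01], [0, -0.001, -0.015], [0, -0.001, -0.021], [0, -0.001, -0.027], [0, -0.001, -0.033], [0, -0.0015, -0.038], [0, -0.0015, -0.041], [0, -0.0015, -0.043], [0, -0.0015, -0.043]], "yaw": [0, 0, 0, 0, -0.001, -0.001, -0.001, -0.001, -0.001, -0.001, -0.001, -0.001]}}

```text
clock: 15.3
eef_pos: [422.5, -252.9, 122.4]
eef_rot: [3.142, -0.0, -2.967]
wrist_force: [-0.3, 0.4, -2.4]
finger_gap: 19.2
finger_force: 60.0
```

Run:
```python
from h import *
snap('scene','s3.png');snap('side','d3.png');snap('wrist','w3.png')
s=telemetry.read_state();print(s['eef_pos'],s['eef_rot'],s['joints'],s['finger_gap'],s['wrist_force'],s['moment'])
def crop(n,x0,y0,w,h,k): return cv2.resize(cv2.imread(f'pics/{n}.png')[y0:y0+h,x0:x0+w],None,fx=k,fy=k,interpolation=cv2.INTER_CUBIC)
cv2.imwrite('pics/c3.png',np.hstack([crop('s3',150,80,133,150,3),crop('d3',240,70,133,150,3)]))
a,b=load('s3.png'),load('d3.png');print(proj(a,[546,-231,150]),proj(b,[546,-231,150]))
```

```text
[ 422.58496087 -252.95605967  122.61368245] [-3.14136930e+00  2.24803783e-04 -2.96737267e+00] [-6.13766703e-01  2.61628491e-01  1.77545048e+00  2.06712936e-06
  1.10419679e+00 -2.35878391e+00] 19.1570500336947 [ 0.44302115  0.08354908 -2.35140823] [ 0.02122464  0.22174626 -0.00194166]
[230.85905321 145.85447863] [304.60171599 148.50622051]
```

View pics/c3.png

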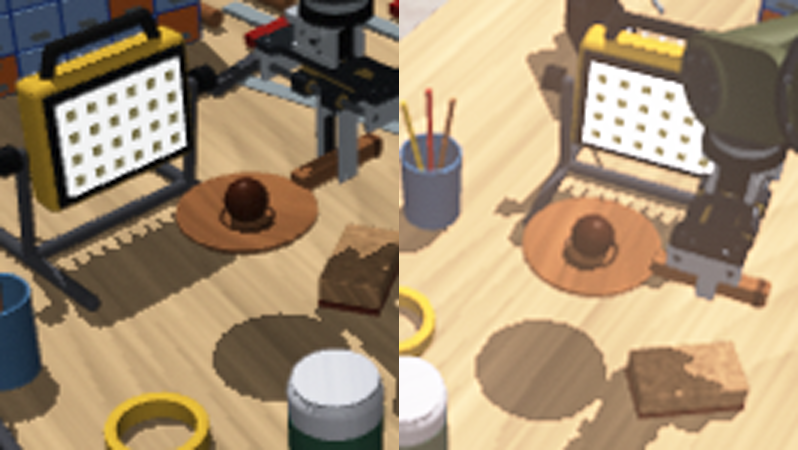

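In the crops the ball sits in the ring, in front of the glass. It is at scene (232,147) and side (305,148), against predicted (231,146) and (305,149), so it is on target. I'll hold still while a script computes the arc.

Call:
{"op": "play_rows", "data": {"translation": [[0, 0, 0], [0, 0, 0], [0, 0, 0], [0, 0, 0], [0, 0, 0], [0, 0, 0], [0, 0, 0], [0, 0, 0], [0, 0, 0], [0, 0, 0], [0, 0, 0], [0, 0, 0]], "yaw": [0, 0, 0, 0, 0, 0, 0, 0, 0, 0, 0, 0]}}

```text
clock: 16.95
eef_pos: [422.5, -252.9, 122.5]
eef_rot: [-3.142, 0.0, -2.967]
wrist_force: [0.4, 0.1, -2.7]
finger_gap: 19.4
finger_force: 60.0
```

Run:
```python
from h import *
n=36;u=np.arange(n+1)/n;sm=u**3*(10-15*u+6*u*u)
a=np.radians(190-90*sm);p=124.6*np.c_[np.cos(a),np.sin(a)]/1000
for k in range(3):
    i=12*k; print([[round(float(x),4),round(float(y),4),0] for x,y in p[i+1:i+13]-p[i]]); print((a[i+1:i+13]-a[i]).round(4).tolist())
```

```text
[[-0.0, 0.0, 0], [-0.0001, 0.0003, 0], [-0.0002, 0.001, 0], [-0.0004, 0.0022, 0], [-0.0007, 0.0042, 0], [-0.001, 0.0069, 0], [-0.0014, 0.0104, 0], [-0.0017, 0.0148, 0], [-0.0019, 0.0202, 0], [-0.0018, 0.0263, 0], [-0.0014, 0.0332, 0], [-0.0004, 0.0409, 0]]
[-0.0003, -0.0025, -0.008, -0.0181, -0.0338, -0.0558, -0.0844, -0.12, -0.1626, -0.212, -0.2678, -0.3297]
[[0.0016, 0.0082, 0], [0.0039, 0.0169, 0], [0.0069, 0.0258, 0], [0.0108, 0.0348, 0], [0.0155, 0.0437, 0], [0.021, 0.0522, 0], [0.0272, 0.0603, 0], [0.0339, 0.0678, 0], [0.041, 0.0745, 0], [0.0484, 0.0804, 0], [0.0557, 0.0856, 0], [0.0629, 0.0898, 0]]
[-0.0672, -0.1391, -0.2148, -0.2934, -0.3741, -0.4557, -0.5374, -0.618, -0.6967, -0.7724, -0.8442, -0.9114]
[[0.0069, 0.0035, 0], [0.0132, 0.0063, 0], [0.019, 0.0085, 0], [0.024, 0.0101, 0], [0.0283, 0.0114, 0], [0.0318, 0.0122, 0], [0.0344, 0.0128, 0], [0.0363, 0.0132, 0], [0.0376, 0.0134, 0], [0.0383, 0.0136, 0], [0.0385, 0.0136, 0], [0.0386, 0.0136, 0]]
[-0.0618, -0.1177, -0.1671, -0.2096, -0.2453, -0.2739, -0.2959, -0.3116, -0.3217, -0.3272, -0.3294, -0.3297]
```

Call:
{"op": "play_rows", "data": {"translation": [[0, 0, 0], [0, 0, 0], [0, 0, 0], [0, 0, 0]], "yaw": [0, 0, 0, 0]}}

```text
clock: 17.45
eef_pos: [422.5, -252.9, 122.4]
eef_rot: [3.142, 0.0, -2.967]
wrist_force: [0.1, 0.6, -2.1]
finger_gap: 19.7
finger_force: 60.0
```

Call:
{"op": "play_rows", "data": {"translation": [[0, 0, 0], [-0.0001, 0.0003, 0], [-0.0002, 0.001, 0], [-0.0004, 0.0022, 0], [-0.0007, 0.0042, 0], [-0.001, 0.0069, 0], [-0.0014, 0.0104, 0], [-0.0017, 0.0148, 0], [-0.0019, 0.0202, 0], [-0.0018, 0.0263, 0], [-0.0014, 0.0332, 0], [-0.0004, 0.0409, 0]], "yaw": [-0.0003, -0.0025, -0.008, -0.0181, -0.0338, -0.0558, -0.0844, -0.12, -0.1626, -0.212, -0.2678, -0.3297]}}

```text
clock: 18.95
eef_pos: [422.1, -211.6, 122.5]
eef_rot: [3.142, 0.0, 2.983]
wrist_force: [-0.5, -0.5, -2.2]
finger_gap: 19.6
finger_force: 60.0
```

Call:
{"op": "play_rows", "data": {"translation": [[0.0016, 0.0082, 0], [0.0039, 0.0169, 0], [0.0069, 0.0258, 0], [0.0108, 0.0348, 0], [0.0155, 0.0437, 0], [0.021, 0.0522, 0], [0.0272, 0.0603, 0], [0.0339, 0.0678, 0], [0.041, 0.0745, 0], [0.0484, 0.0804, 0], [0.0557, 0.0856, 0], [0.0629, 0.0898, 0]], "yaw": [-0.0672, -0.1391, -0.2148, -0.2934, -0.3741, -0.4557, -0.5374, -0.618, -0.6967, -0.7724, -0.8442, -0.9114]}}

```text
clock: 20.45
eef_pos: [485.2, -121.8, 122.5]
eef_rot: [3.141, -0.0, 2.071]
wrist_force: [-1.1, 0.5, -1.4]
finger_gap: 19.4
finger_force: 60.0
```

Call:
{"op": "play_rows", "data": {"translation": [[0.0069, 0.0035, 0], [0.0132, 0.0063, 0], [0.019, 0.0085, 0], [0.024, 0.0101, 0], [0.0283, 0.0114, 0], [0.0318, 0.0122, 0], [0.0344, 0.0128, 0], [0.0363, 0.0132, 0], [0.0376, 0.0134, 0], [0.0383, 0.0136, 0], [0.0385, 0.0136, 0], [0.0386, 0.0136, 0]], "yaw": [-0.0618, -0.1177, -0.1671, -0.2096, -0.2453, -0.2739, -0.2959, -0.3116, -0.3217, -0.3272, -0.3294, -0.3297]}}

```text
clock: 21.95
eef_pos: [523.6, -108.6, 122.5]
eef_rot: [-3.142, 0.0, 1.745]
wrist_force: [-0.1, 0.7, -1.9]
finger_gap: 19.8
finger_force: 60.0
```

Call:
{"op": "play_rows", "data": {"translation": [[0, 0, 0], [0, 0, 0], [0, 0, 0], [0, 0, 0], [0, 0, 0], [0, 0, 0], [0, 0, 0], [0, 0, 0], [0, 0, 0], [0, 0, 0], [0, 0, 0], [0, 0, 0]], "yaw": [0, 0, 0, 0, 0, 0, 0, 0, 0, 0, 0, 0]}}

```text
clock: 23.45
eef_pos: [523.6, -108.6, 122.5]
eef_rot: [3.142, 0.0, 1.745]
wrist_force: [-0.1, 0.1, -2.3]
finger_gap: 19.5
finger_force: 60.0
```

Run:
```python
from h import *
snap('scene','s4.png');snap('side','d4.png')
s=telemetry.read_state();print(s['eef_pos'],s['eef_rot'],s['finger_gap'],s['wrist_force'],s['moment'])
def crop(n,x0,y0,w,h,k): return cv2.resize(cv2.imread(f'pics/{n}.png')[y0:y0+h,x0:x0+w],None,fx=k,fy=k,interpolation=cv2.INTER_CUBIC)
cv2.imwrite('pics/c4.png',np.hstack([crop('s4',150,80,133,150,3),crop('d4',240,70,133,150,3)]))
```

```text
[ 523.59880872 -108.61796168  122.42932169] [-3.14157108e+00 -2.26269163e-05  1.74501781e+00] 19.7875346652025 [-0.12692979  0.15183581 -1.76976869] [0.14397162 0.10207899 0.06059034]
```

View pics/c4.png

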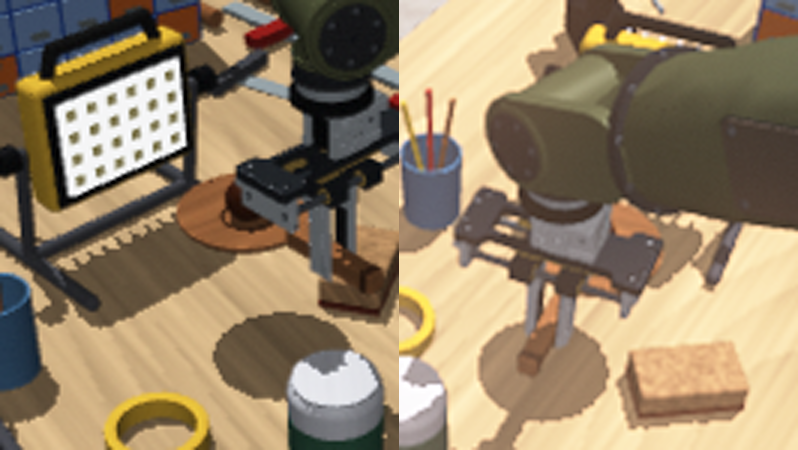

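The dish is level in front of the glass, and the ball's visible edge is still inside the ring (crop 240,205). The handle points straight away from the lamp, and nothing else has moved. I'm handing it in.

```bash
python3 -c "
from cell import manip
print(manip.sign_off())"
```

```text
the job is handed in; nothing more can be done
None
```

The job is handed in: by my measurements I held the dish about 20 cm in front of the lamp glass, handle crosswise for about 2 s, then turned it a quarter so the handle points straight away from the lamp, and it is still held there level with the ball in the ring (partly hidden by the gripper in the last picture); sign-off returned no verdict.

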